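Hold the barrel of a spring-loaded microscope objective home

ROBOT

A 7-joint arm with a two-finger parallel gripper is mounted at the origin on the work surface. World frame = base frame: x ahead of the robot, y to its left, z up, the work surface at z = 0. Lengths are in m, angles in rad, forces in N, time in s.
With the tool pointing down it reaches from about 0.4 to 0.85 m from the base axis. Payload 10.4 kg.
Tool frame: the origin (TCP) lies at the very end of the fingers, on their centre line; the grasp point (between the pads) lies 19 mm behind it; z points along the fingers, y is the line along which they close (so a half turn about z gives the same grasp; the last joint's range is limited). The gripper opens to 87 mm and grips with 3 to 60 N. Pads are 19 mm wide; open, the fingers measure 117 mm over their backs; the gripper's body (75 mm by 190 mm) begins 51 mm behind the grasp point.
Start: joints at [1.222, 0.332, -0.065, 1.46, 0.022, 1.35, -0.088], TCP at [0.2, -0.592, 0.199] pointing down, gripper open.
Joint ranges: [-2.6, 2.6], [-0.5, 2.12], [-1.47, 1.34], [0.16, 2.42], [-1.27, 4.41], [0.06, 2.06], [-2.6, 2.6]. Speed limits (rad/s): [2.22, 2.22, 2.79, 2.79, 3.14, 3.14, 3.14].

INTERFACE

Orientations are given as [roll, pitch, yaw] about the fixed x, y, z axes, in that order (R = Rz(yaw) Ry(pitch) Rx(roll)).
In Python, from plant import r, get_image, camera_params gives the robot as it stands. The module is installed in compiled form; this text tells all that it offers.
- The arm moves only by the shell command python3 -m creep 'ROWS' [FORCE]. ROWS is JSON, a list that holds one entry, the list of rows, each a list of 5 numbers: the shift along the world's x, y, z in units of 0.1 m (1.0 is 0.1 m), then the turn about the world's z in units of 90 degrees (1.0 is 90 degrees), then the gripper command: -1 is fully open, 1 is shut, values between are in proportion. A call has 1 to 20 rows; each row is the pose to reach, as a shift and turn from the pose commanded when the call began; what a row does not reach only later rows make up. A row lasts 1/12 s, in which the tool goes at most 41.7 mm and 7.16 degrees, less where a joint would pass 70% of its speed; a pose out of reach is approached as far as the arm can. A call with a number of a shift or a turn outside -1 to 1 is refused whole. A call with a gripper value outside its range is refused whole. The fingers move at their own pace and stop on an object; FORCE is the grip in N (left out, the last holds). Time passes only in rows, so rows that repeat a pose let the fingers close. It gives the time, the measured TCP pose, the force, the opening and the grip force at its end, in the units of the state.
- r.read_state(): the state, without advancing time (a new reading comes with each control period).
- get_image(name): name is "scene" or "top"; returns the picture (480x640x3 uint8, red, green, blue); there is no depth.
- camera_params(name): a dict with "fx", "fy", "cx", "cy" (pixels), "view" (4x4, takes a point from world to camera coordinates). Camera axes: x right, y down, z forward; pixel columns grow to the right and rows downward; lengths in m; the calibration is good to about 2 mm. A picture is of the moment at which its call begins. camera_params takes no time and is no camera call.
- r.job_done(): hands the job in; it is judged then, once.
The state is a dict: "clock": time; "joint_positions": joint angles; "qd": joint speeds; "effort": joint torques, N m; "position": TCP position; "orientation": TCP orientation; "force": force on the tool from outside, world axes, zero at the start; "wrist_torque": the same for the moment, N m; "opening": finger opening in m; "gripper_force": force on a finger pad.
Only numpy, scipy, OpenCV 4.12 (cv2) and the standard library are available. Lean on these libraries where they do the work, as an engineer would, in place of code of your own. Each camera call takes 0.05 s, during which the arm holds its last target. There are 200 camera calls.

TASK

Take the loose objective barrel with the blue band from the mat, slip it over the spring-loaded lens cell and onto the brass spigot of the half-built objective in the holder, and press it down against the spring until its lower rim sits fully home on the brass shoulder all round. Finish while still holding it there with the gripper, pressing it firmly onto the shoulder but without forcing it, so that a colleague can drive the grub screws; if let go, the spring lifts it off again. Never touch the front lens cell with the gripper, and leave the other things where they are.

Things in the scene. Friction and masses are not known exactly. Their poses are not given: they have to be found in the camera images.
- barrel_blue_mid (a point): Centre (half-way up, on the axis) of the loose barrel to be fitted: a satin aluminium tube with a blue band at its top edge and a knurled band low down, standing on the mat, z up; 36 mm in diameter, 42 mm tall, about 70 g. Its underside is 21 mm below this point. Round: any yaw will do.
- barrel_blue: The same barrel; origin on its axis at the underside, z up. Open below: bore 28 mm in diameter and 36 mm deep. Above the bore a 6 mm thick front wall with a 16 mm opening; outside, the top 6 mm are coned from 36 to 28 mm.
- seat (a point): Centre of the brass shoulder (the hard stop) of the half-built objective held upright in the holder, z up: a flat 37 mm disc, 62 mm above the table, with a blue ring below its edge. When the barrel is home its underside lies on the shoulder and its centre is 21 mm above this point.
- mount: The brass mount, fixed in the holder; origin on its axis at table height. From its shoulder rises, on the same axis, the spigot that the barrel goes over: 25 mm in diameter, 20 mm tall, its top 3 mm coned to 20.6 mm.
- lens_cell (a joint): Travel (m) of the steel lens cell, a sprung plunger on top of the spigot: 0 at rest, grows as it goes down, limit 0.013. The barrel's front wall meets its 23 mm flange when the barrel's underside is 10 mm above the shoulder, and has pushed it 0.010 when home. Spring: 3 N at first, 9 N at home; nothing latches.
- lens_tip (a point): Top centre of the front lens nose, an 11 mm thick tip 12 mm above the cell's flange; at rest 58 mm above the shoulder. With the barrel on it, it stands 6 mm out of the barrel's top. Not to be touched.
- holder: Fixed bench holder for the objective: 120 mm square, 14 mm thick grey base, origin under its centre on the table, x and y along its sides; on it a black collet nut 68 mm in diameter whose top is 52 mm above the table. A small clamp handle at local (-0.05, 0.04) reaches only 43 mm up.
- work_mat: Fixed grey-green mat, 190 mm (its x) by 220 mm (its y), 3 mm thick, origin under its centre; four upright things stand on it about 90 to 100 mm apart.
- barrel_yellow_mid (a point): Centre of the other barrel, the same shape with a yellow band, standing on the mat. Bystander.
- eyepiece: Black eyepiece standing on the mat, 38 mm in diameter, 54 mm tall, origin at its underside. Bystander.
- objective_red: Finished small objective with a red band standing on the mat, 33 mm in diameter, 47 mm tall, origin at its underside. Bystander.
- solvent_bottle: Small amber bottle, 42 mm in diameter, 70 mm tall, origin at its underside, towards the far side. Bystander.
- grease_jar: Small jar with a white lid, 48 mm in diameter, 35 mm tall, origin at its underside, towards the far side. Bystander.
- screwdriver: Screwdriver, 170 mm long with an orange handle, lying on the table to the robot's right. Bystander.
- lens_brush: Brush, 150 mm long with a wooden handle, lying on the table to the robot's left. Bystander.
Things that resemble listed ones, but are neither listed nor needed, are in the scene too. What is shaped like the barrel_blue but green is not meant.

How it is judged:
On the way, in this order (a step that is already met when the one before it is completed fails the run):
1. the blue-banded barrel is slipped onto the spigot (z of barrel_blue_mid in the frame of seat between 0 and 0.039 m and horizontal distance between barrel_blue_mid and seat below 0.004 m), for 0.1 s.
2. the barrel is pressed home on the shoulder against the spring (z of barrel_blue_mid in the frame of seat below 0.0228 m and horizontal distance between barrel_blue_mid and seat below 0.003 m and angle between the z axis of barrel_blue_mid and the z axis of seat, either way round below 0.06 rad and value of joint lens_cell above 0.008 m), for 0.3 s.
At the end, for the whole second after the job is handed in: The blue-banded barrel is held down by the fingers on the brass shoulder: within about 1.8 mm of fully home in height, on the axis within 3 mm, upright within 0.06 rad, lens cell pushed in more than 8 mm, resting on the brass with more than 1 N and less than 40 N, and still (all of step 2 and contact force between barrel_blue and mount between 1 and 40 N and contact force between the fingers and barrel_blue above 2 N and linear speed of barrel_blue below 0.02 m/s); the arm keeps its last pose, push and grip.
It fails at once if the gripper touches the lens cell (contact force between any of the fingers, the arm and lens_cell above 0.5 N).
It fails at once if one of the other things is moved by more than 3 cm (distance of any of barrel_yellow_mid, eyepiece, objective_red, solvent_bottle, grease_jar, screwdriver, lens_brush from where it was at the start of the episode above 0.03 m).
It also fails if it takes over 45 s, if anything falls off the work surface, if the arm or the gripper's body presses on something with over 40 N, if the wrist force passes 120 N, or if a joint passes its speed limit or range.

## Working session

There is one attempt and no reset: what is moved stays moved. The work goes in short steps, Python scripts to look and compute and a shell command to move; the robot and the scene stay as the last step left them, time stands still between calls to the robot, and variables do not carry over. Pictures are saved under pics/ and viewed, at most 13 in all, crops included, and the job is handed in when it is done.

```bash
mkdir -p pics; python3 - <<'E'
from plant import r,get_image,camera_params
import cv2,numpy as np
for n in("scene","top"):
    im=get_image(n);cv2.imwrite(f"pics/{n}0.png",im[:,:,::-1]);p=camera_params(n)
    print(n,p["fx"],p["fy"],p["cx"],p["cy"]);print(np.round(p["view"],4))
print(r.read_state())
E
```

```text
scene 496.3076601863263 496.3076601863263 320.7268294368019 241.7621945913619
[[-0.4695  0.8829 -0.0095  0.2491]
 [ 0.573   0.2965 -0.7641 -0.2319]
 [-0.6718 -0.3642 -0.6451  1.4723]
 [ 0.      0.      0.      1.    ]]
top 477.1853676304456 477.1853676304456 314.2792010132364 224.26290137537563
[[ 0.0506 -0.9987 -0.0051 -0.0079]
 [-0.975  -0.0483 -0.2168  0.5583]
 [ 0.2163  0.0159 -0.9762  1.1968]
 [ 0.      0.      0.      1.    ]]
{'clock': 0.1, 'joint_positions': array([ 1.22239063,  0.3328049 , -0.06470724,  1.46082258,  0.02159742,
        1.34991198, -0.08849657]), 'qd': array([ 0.00023158, -0.00151001, -0.00035703, -0.00116325, -0.00073557,
        0.00042225, -0.00128551]), 'effort': array([ 2.61417743e-03, -6.24545217e+01,  2.58301408e-02, -3.90718853e+01,
       -6.11726311e-02,  3.66338622e-02,  1.75604828e-05]), 'position': array([ 0.19992925, -0.59177452,  0.19855249]), 'orientation': array([-3.14034222e+00,  5.10239278e-05,  3.25833921e-01]), 'force': array([ 0.07374522,  0.61349121, -0.17538661]), 'wrist_torque': array([-0.00045987, -0.01933717, -0.01141768]), 'gripper_force': 0.0, 'opening': 0.08680782169522679}
```

View pics/scene0.png

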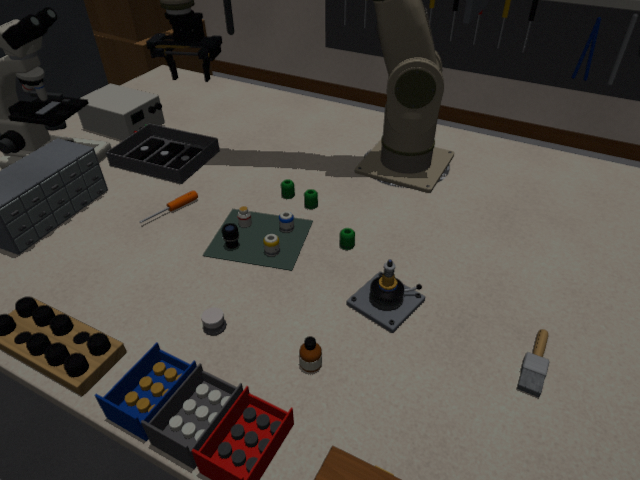

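View pics/top0.png

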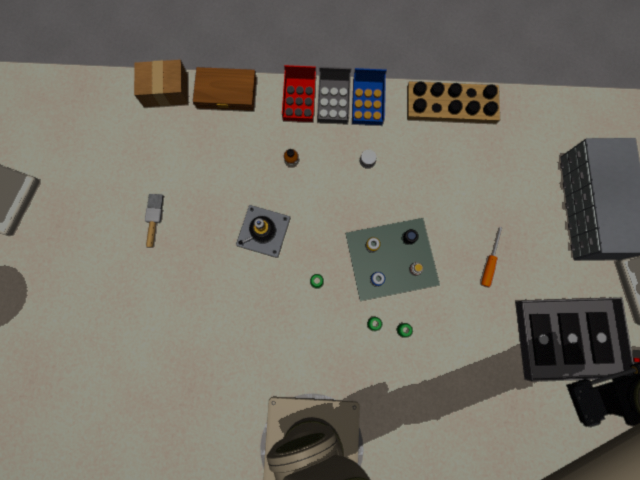

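The candidates are the blue-banded barrel at top (378,279) / scene (286,220), yellow barrel (373,244)/(271,242), red objective (417,268)/(245,215), eyepiece (411,237)/(230,233), and three green lookalikes at top (317,281), (375,324), (405,330). By the description I choose (378,279). The holder is at top (262,229) / scene (387,290). Next I'll check both in a close crop.

```bash
cat > h.py <<'E'
import numpy as np,cv2
from plant import r,get_image,camera_params
def ray(n,u,v):
    p=camera_params(n);V=np.array(p["view"]);R=V[:3,:3]
    return -R.T@V[:3,3],R.T@np.array([(u-p["cx"])/p["fx"],(v-p["cy"])/p["fy"],1])
def plane(n,u,v,z):
    c,d=ray(n,u,v);return c+d*(z-c[2])/d[2]
def proj(n,P):
    p=camera_params(n);q=np.array(p["view"])@np.r_[P,1]
    return np.array([p["fx"]*q[0]/q[2]+p["cx"],p["fy"]*q[1]/q[2]+p["cy"]])
def two(a,b):
    (c,d),(e,f)=ray("scene",*a),ray("top",*b)
    s=np.linalg.lstsq(np.c_[d,-f],e-c,rcond=None)[0];P,Q=c+s[0]*d,e+s[1]*f
    return (P+Q)/2,np.linalg.norm(P-Q)
def crop(im,x,y,w,h,k):
    return cv2.resize(im[y:y+h,x:x+w],None,fx=k,fy=k,interpolation=cv2.INTER_CUBIC)
E
python3 - <<'E'
import cv2,numpy as np
from h import *
s=cv2.imread("pics/scene0.png");t=cv2.imread("pics/top0.png")
a=np.hstack([crop(t,353,254,50,50,8),crop(s,261,195,50,50,8)])
a2=np.hstack([crop(t,237,200,50,35,8),crop(s,362,255,50,35,8)])
cv2.imwrite("pics/c1.png",np.vstack([a[:300],a2]))
for n,im,w in(("top",t,(353,254,50,50)),("scene",s,(261,195,50,50)),("top",t,(237,205,50,50)),("scene",s,(362,255,50,50))):
    c=cv2.cvtColor(im[w[1]:w[1]+w[3],w[0]:w[0]+w[2]],cv2.COLOR_BGR2HSV)
    for nm,lo,hi in(("blue",(105,110,50),(128,255,255)),("brass",(12,110,80),(28,255,255))):
        m=cv2.inRange(c,lo,hi);k,l,st,ce=cv2.connectedComponentsWithStats(m)
        for i in range(1,k):
            if st[i,4]>5:print(n,nm,st[i]+[w[0],w[1],0,0,0],ce[i]+w[:2])
E
```

```text
top blue [371 274   9  12  24] [373.75       280.83333333]
scene blue [279 216  15   7  56] [285.55357143 219.625     ]
scene brass [264 238  14   7  31] [270.70967742 241.93548387]
top brass [254 221  14  13  78] [261.33333333 228.58974359]
scene brass [379 277  18  12  59] [387.40677966 283.37288136]
```

View pics/c1.png

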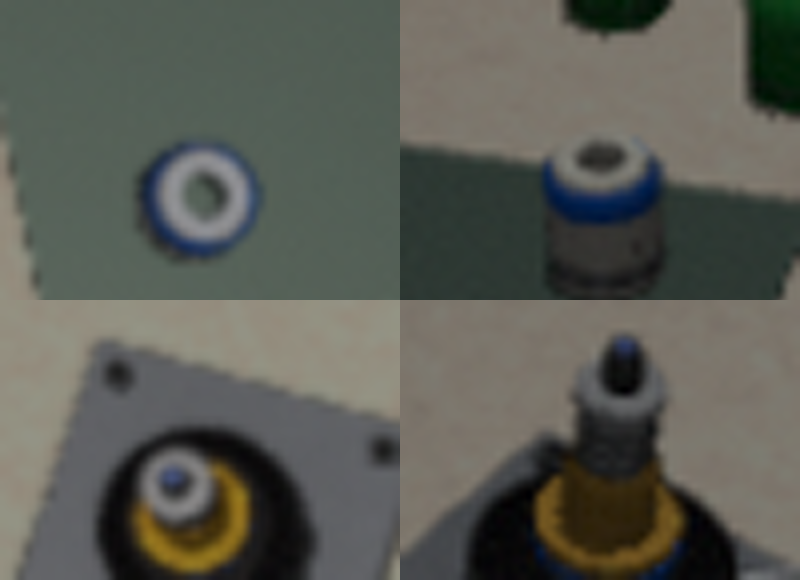

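The crop confirms it: a blue-banded tube, with its top disc at top view (377.9,278.2) / scene (285.7,214.6). The mount's blue-tinted lens tip is at top (258.1,221.8) / scene (389.7,260.3). The brass shoulder is centred at about top (260.6,226.6).

```bash
python3 - <<'E'
from h import *
np.set_printoptions(precision=4,suppress=True)
print("barrel",plane("top",377.9,278.2,.045),plane("scene",285.7,214.6,.045),two((285.7,214.6),(377.9,278.2)))
print("tip",plane("top",258.1,221.8,.120),plane("scene",389.7,260.3,.120),two((389.7,260.3),(258.1,221.8)))
print("flange",plane("top",258.6,223,.108),"shoulder",plane("top",260.6,226.6,.062))
for n,u,v in(("yel",372.9,243.5,),("eye",411,236),("red",417,268)):print(n,plane("top",u,v,.045))
for u,v in((317,281),(375,324),(405,330)):print("green",plane("top",u,v,.04))
E
```

```text
barrel [ 0.4261 -0.1524  0.045 ] [ 0.4273 -0.1512  0.045 ] (array([ 0.4261, -0.1523,  0.0438]), np.float64(0.00044691968215965114))
tip [0.5443 0.1606 0.12  ] [0.5445 0.1614 0.12  ] (array([0.5442, 0.161 , 0.1196]), np.float64(0.0007282392487517982))
flange [0.5439 0.1607 0.108 ] shoulder [0.5445 0.161  0.062 ]
yel [ 0.5172 -0.1372  0.045 ]
eye [ 0.5424 -0.2376  0.045 ]
red [ 0.4578 -0.2539  0.045 ]
green [0.4113 0.0057 0.04  ]
green [ 0.309  -0.1481  0.04  ]
green [ 0.2979 -0.225   0.04  ]
```

```bash
python3 -m creep '[[[0.17,0.33,0,0,-1],[0.34,0.66,0,0,-1],[0.51,1,0,0,-1]]]' 60
python3 -m creep '[[[0.17,0.33,0,0,-1],[0.34,0.66,0,0,-1],[0.51,1,0,0,-1]]]'
python3 -m creep '[[[0.17,0.33,0,0,-1],[0.34,0.66,0,0,-1],[0.51,1,0,0,-1]]]'
python3 -m creep '[[[0.17,0.33,0,0,-1],[0.34,0.66,0,0,-1],[0.51,1,0,0,-1]]]'
python3 -m creep '[[[0.11,0.2,-0.3,0,-1],[0.22,0.4,-0.6,0,-1],[0.22,0.4,-0.8,0,-1],[0.22,0.4,-0.8,0,-1]]]'
```

```text
clock: 0.35
position: [0.2511, -0.4908, 0.1985]
orientation: [-3.141, 0.0, 0.325]
force: [1.8, -0.6, -0.0]
opening: 0.0872
gripper_force: 0.0
clock: 0.6
position: [0.3024, -0.3904, 0.199]
orientation: [-3.141, 0.0, 0.326]
force: [1.9, -0.2, 1.6]
opening: 0.0873
gripper_force: 0.0
clock: 0.85
position: [0.3533, -0.2904, 0.1991]
orientation: [3.141, 0.0, 0.326]
force: [1.9, -0.5, 0.0]
opening: 0.087
gripper_force: 0.0
clock: 1.1
position: [0.4043, -0.1905, 0.1992]
orientation: [3.141, 0.0, 0.325]
force: [1.2, -0.9, -1.0]
opening: 0.087
gripper_force: 0.0
clock: 1.43
position: [0.4238, -0.1501, 0.1154]
orientation: [-3.137, 0.005, 0.329]
force: [-2.3, -0.2, 0.0]
opening: 0.0873
gripper_force: 0.0
```

```bash
python3 -m creep '[[[0,0,-0.3,0,-1],[0,0,-0.6,0,-1],[0,0,-0.8,0,-1],[0,0,-0.8,0,-1],[0,0,-0.8,0,-1]]]'
python3 - <<'E'
from h import *
for n in("scene","top"):cv2.imwrite(f"pics/{n}1.png",get_image(n)[:,:,::-1])
s=cv2.imread("pics/scene1.png");t=cv2.imread("pics/top1.png")
cv2.imwrite("pics/c2.png",np.hstack([crop(t,338,239,80,80,5),crop(s,246,180,80,80,5)]))
E
```

```text
clock: 1.85
position: [0.4258, -0.1527, 0.0399]
orientation: [-3.141, 0.001, 0.325]
force: [-0.2, 0.2, -0.9]
opening: 0.0874
gripper_force: 0.0
```

View pics/c2.png

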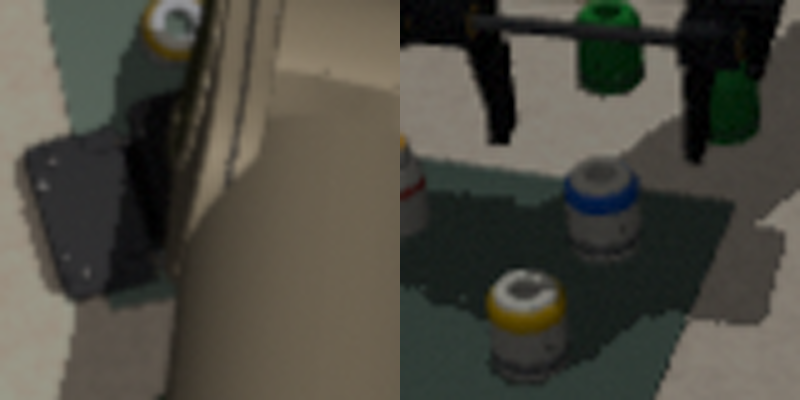

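The crop shows the blue barrel centred laterally between the fingertips, which are at scene (346.5... crop 505,140) and (crop 695,160). They look a little high in the picture, so I'll check this against the projection.

```bash
python3 - <<'E'
from h import *
p=r.read_state()["position"];d=np.array([-.32,.947,0])
for z in(0,.02,.04):
  for s in(-.05,.05):print(z,s,(proj("scene",p+s*d+[0,0,z])-[246,180])*5+[400,0])
E
```

```text
0 -0.05 [496.74031153 168.87257176]
0 0.05 [696.39216962 187.37296398]
0.02 -0.05 [493.39166064 135.98721047]
0.02 0.05 [695.16257741 154.3298511 ]
0.04 -0.05 [489.97071042 102.39183509]
0.04 0.05 [693.90614585 120.56547822]
```

```bash
python3 - <<'E'
from h import *
p=np.array([.19993,-.59177,.19855]);d=np.array([-.32,.947,0])
for s in(-.05,.05):
  for z in (0,.02):print(s,z,proj("scene",p+s*d+[0,0,z]),proj("top",p+s*d+[0,0,z]))
s=cv2.imread("pics/scene0.png");t=cv2.imread("pics/top0.png")
cv2.imwrite("pics/c3.png",np.hstack([crop(s,140,20,90,70,5),crop(t,560,360,70,70,5)]))
E
```

```text
-0.05 0 [175.6925228  86.0024972] [608.22735576 378.30347318]
-0.05 0.02 [174.30722925  79.24167585] [613.80625644 379.22368478]
0.05 0 [208.86441278  87.98258212] [565.37597252 391.39475779]
0.05 0.02 [207.77070473  81.17746471] [570.16002688 392.57179532]
```

View pics/c3.png

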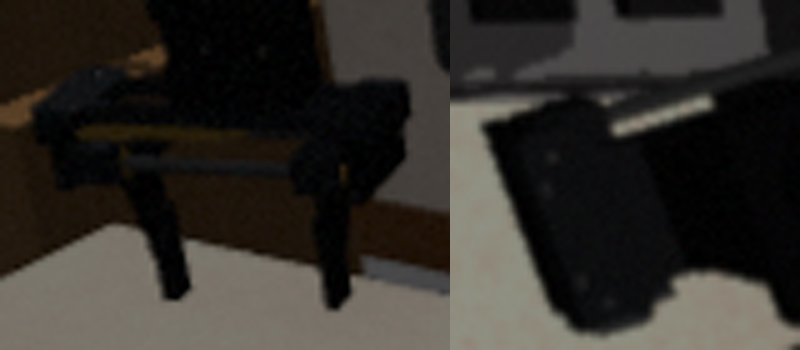

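The fingertips appear about 16 mm above the reported TCP both here and at the start. That fits linkage fingers that retract when open, and the horizontal alignment is good. I'll descend and grip.

```bash
python3 -m creep '[[[0,0,-0.15,0,-1],[0,0,-0.3,0,-1],[0,0,-0.3,0,-1],[0,0,-0.3,0,1],[0,0,-0.3,0,1],[0,0,-0.3,0,1],[0,0,-0.3,0,1],[0,0,-0.3,0,1],[0,0,-0.3,0,1],[0,0,-0.3,0,1],[0,0,-0.3,0,1],[0,0,-0.3,0,1]]]' 60
python3 - <<'E'
from h import *
cv2.imwrite("pics/scene2.png",get_image("scene")[:,:,::-1])
s=cv2.imread("pics/scene2.png")
cv2.imwrite("pics/c4.png",crop(s,246,180,80,80,6))
E
```

```text
clock: 2.95
position: [0.4261, -0.1522, 0.0093]
orientation: [3.141, 0.0, 0.326]
force: [0.2, -0.2, 0.3]
opening: 0.0348
gripper_force: 22.3
```

View pics/c4.png

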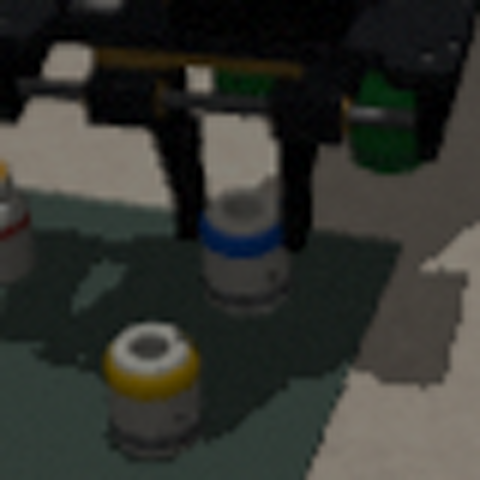

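The barrel has not moved, with its top disc still at scene (286,214). The fingers hold it on both sides, with the visible tips at about band height (scene v≈221). I'll let the grip settle, then lift and check.

```bash
python3 -m creep '[[[0,0,0,0,1],[0,0,0,0,1],[0,0,0,0,1],[0,0,0,0,1]]]' 60
python3 -m creep '[[[0,0,0.1,0,1],[0,0,0.25,0,1],[0,0,0.5,0,1],[0,0,0.75,0,1],[0,0,1,0,1],[0,0,1,0,1],[0,0,1,0,1]]]'
python3 - <<'E'
from h import *
p=r.read_state()["position"]
print(proj("scene",p))
cv2.imwrite("pics/scene3.png",get_image("scene")[:,:,::-1])
s=cv2.imread("pics/scene3.png")
cv2.imwrite("pics/c5.png",crop(s,246,130,80,80,7))
E
```

```text
clock: 3.33
position: [0.4261, -0.1522, 0.0093]
orientation: [3.141, -0.0, 0.326]
force: [0.2, -0.4, 0.1]
opening: 0.0336
gripper_force: 60.0
clock: 3.92
position: [0.4269, -0.1524, 0.1109]
orientation: [3.139, -0.002, 0.326]
force: [0.3, -0.5, -1.0]
opening: 0.0337
gripper_force: 60.0
[283.83297964 192.02770824]
```

View pics/c5.png

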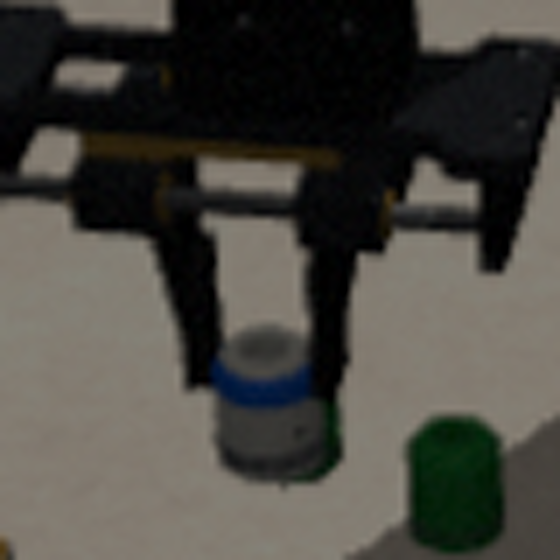

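The barrel is lifted squarely, with its top disc at scene (283.9,178.6). Next I'll compute its axis and the shift to the seat.

```bash
python3 -m creep '[[[0.12,0.33,0.3,0,1],[0.24,0.66,0.4,0,1],[0.36,1,0.4,0,1]]]'
python3 -m creep '[[[0.12,0.33,0,0,1],[0.24,0.66,0,0,1],[0.36,1,0,0,1]]]'
python3 -m creep '[[[0.12,0.33,0,0,1],[0.24,0.66,0,0,1],[0.32,0.9,0,0,1],[0.32,0.9,0,0,1],[0.32,0.9,0,0,1]]]'
python3 - <<'E'
from h import *
print("lifted: axis from scene",plane("scene",283.9,178.6,.1466))
p=r.read_state()["position"];print(p)
s=get_image("scene")[:,:,::-1].copy();t=get_image("top")[:,:,::-1].copy()
cv2.imwrite("pics/scene4.png",s);cv2.imwrite("pics/top4.png",t)
q=proj("scene",[.5444,.161,.12]).astype(int);w=proj("top",[.5444,.161,.15]).astype(int);print(q,w)
cv2.imwrite("pics/c6.png",np.hstack([crop(s,q[0]-28,q[1]-45,57,75,7),crop(t,w[0]-28,w[1]-37,57,75,7)]))
E
```

```text
clock: 4.22
position: [0.4632, -0.051, 0.151]
orientation: [3.14, -0.002, 0.324]
force: [1.8, 0.5, -0.4]
opening: 0.0334
gripper_force: 60.0
clock: 4.47
position: [0.4976, 0.0493, 0.1483]
orientation: [-3.141, 0.002, 0.325]
force: [0.9, -0.5, -0.2]
opening: 0.0333
gripper_force: 60.0
clock: 4.88
position: [0.529, 0.1396, 0.1478]
orientation: [-3.14, 0.002, 0.329]
force: [-0.7, -0.5, -0.4]
opening: 0.0335
gripper_force: 60.0
lifted: axis from scene [ 0.42372555 -0.15175034  0.1466    ]
[0.52904317 0.13958295 0.14777091]
[389 260] [256 219]
```

View pics/c6.png

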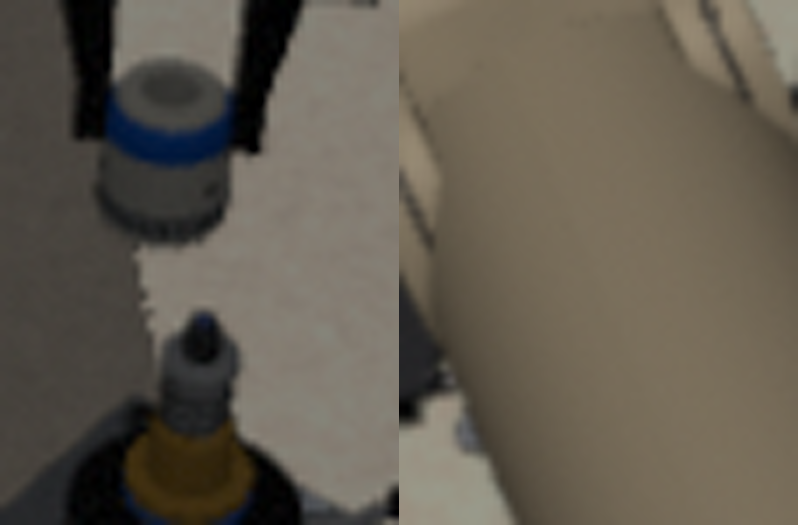

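```bash
python3 - <<'E'
from h import *
p=r.read_state()["position"]
b=plane("scene",385.0,226.4,p[2]+.0357);print("barrel",b,"minus tcp",b-p)
q=b.copy();q[2]-=.042
u=proj("scene",b);v=proj("scene",q);print((u-[361,215]+.5)*7,(v-[361,215]+.5)*7)
# scene tip again from c6: (203,318)
m=plane("scene",361+203.5/7-.5,215+318.5/7-.5,.120);print("tip",m,"shift",m-b)
E
```

```text
barrel [0.52669803 0.1391488  0.18387242] minus tcp [-0.00271564  0.00224549  0.0357    ]
[171.5  83.3] [160.43829549 200.47801167]
tip [0.54382444 0.16089119 0.12      ] shift [ 0.01712641  0.0217424  -0.06387242]
```

```bash
python3 -m creep '[[[0.08,0.12,0,0,1],[0.15,0.24,0,0,1],[0.15,0.24,0,0,1],[0.15,0.24,0,0,1],[0.15,0.24,0,0,1],[0.15,0.24,0,0,1]]]'
python3 - <<'E'
from h import *
print(r.read_state()["position"])
s=get_image("scene")[:,:,::-1].copy();cv2.imwrite("pics/scene5.png",s)
cv2.imwrite("pics/c7.png",crop(s,361,200,57,75,8))
E
```

```text
clock: 5.48
position: [0.5449, 0.1604, 0.1491]
orientation: [3.141, 0.001, 0.324]
force: [0.8, -0.2, -0.8]
opening: 0.0334
gripper_force: 60.0
[0.54485755 0.16044837 0.14912835]
```

View pics/c7.png

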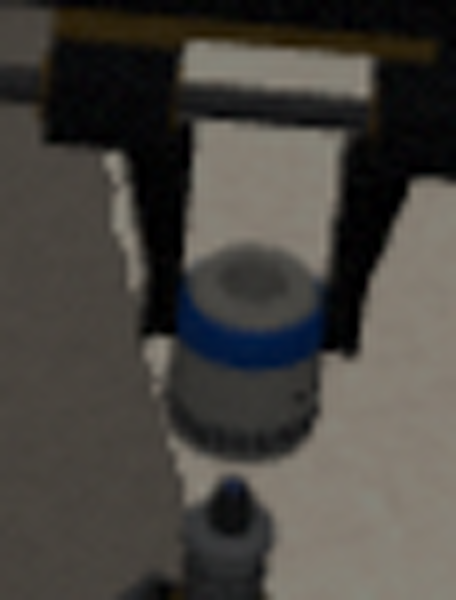

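The barrel hangs just above the lens tip and on its axis to about 1 mm (hole at crop (253,282), tip at (231,490), consistent with the slant of the mount's axis). I'll descend in stages and watch the force.

```bash
python3 -m creep '[[[0,-0.01,-0.1,0,1],[0,-0.01,-0.2,0,1],[0,-0.01,-0.3,0,1],[0,-0.01,-0.4,0,1],[0,-0.01,-0.45,0,1],[0,-0.01,-0.45,0,1],[0,-0.01,-0.45,0,1]]]'
python3 -m creep '[[[0,0,-0.05,0,1],[0,0,-0.1,0,1],[0,0,-0.15,0,1],[0,0,-0.2,0,1],[0,0,-0.2,0,1],[0,0,-0.2,0,1]]]'
```

```text
clock: 6.12
position: [0.5449, 0.1609, 0.1039]
orientation: [-3.141, 0.001, 0.326]
force: [0.4, 0.4, -0.7]
opening: 0.0335
gripper_force: 60.0
clock: 6.62
position: [0.5448, 0.1608, 0.0839]
orientation: [-3.142, 0.001, 0.326]
force: [-0.5, -0.0, -0.2]
opening: 0.0331
gripper_force: 60.0
```

```bash
python3 -m creep '[[[0,0,-0.05,0,1],[0,0,-0.08,0,1],[0,0,-0.08,0,1],[0,0,-0.08,0,1]]]'
python3 -m creep '[[[0,0,-0.03,0,1],[0,0,-0.06,0,1],[0,0,-0.06,0,1],[0,0,-0.06,0,1]]]'
python3 - <<'E'
from h import *
s=get_image("scene")[:,:,::-1].copy();cv2.imwrite("pics/scene6.png",s)
cv2.imwrite("pics/c8.png",crop(s,361,230,57,65,9))
E
```

```text
clock: 6.95
position: [0.5455, 0.161, 0.0766]
orientation: [3.142, -0.001, 0.326]
force: [0.5, -0.3, 2.7]
opening: 0.0334
gripper_force: 60.0
clock: 7.28
position: [0.5455, 0.161, 0.0706]
orientation: [3.141, -0.001, 0.326]
force: [-0.5, 0.7, 6.6]
opening: 0.0334
gripper_force: 60.0
```

View pics/c8.png

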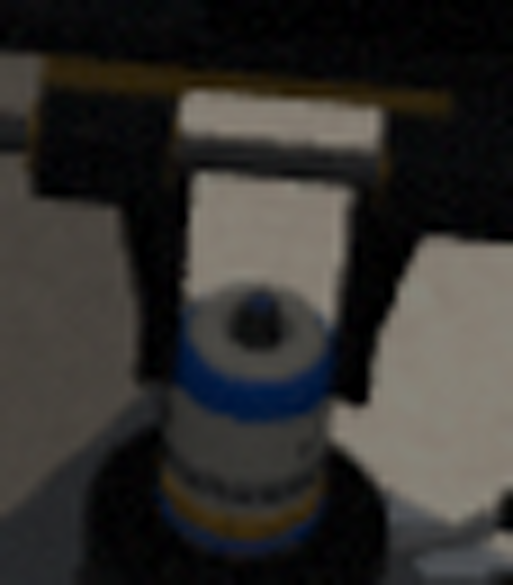

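The nose protrudes through the front opening, the brass shoulder is still visible just below the rim, and the 6.6 N reading matches the spring. Now I'll press gently.

```bash
python3 -m creep '[[[0,0,-0.01,0,1],[0,0,-0.02,0,1],[0,0,-0.02,0,1],[0,0,-0.02,0,1]]]'
python3 -m creep '[[[0,0,-0.01,0,1],[0,0,-0.01,0,1],[0,0,-0.01,0,1]]]'
```

```text
clock: 7.67
position: [0.5455, 0.161, 0.0688]
orientation: [3.141, -0.001, 0.326]
force: [-1.0, 0.5, 7.8]
opening: 0.0335
gripper_force: 60.0
clock: 7.92
position: [0.5456, 0.1611, 0.0683]
orientation: [3.141, -0.001, 0.326]
force: [-3.2, -1.3, 12.5]
opening: 0.0336
gripper_force: 60.0
```

```bash
python3 -m creep '[[[0,0,-0.01,0,1],[0,0,-0.01,0,1],[0,0,-0.01,0,1],[0,0,-0.01,0,1]]]'
```

```text
clock: 8.25
position: [0.5456, 0.1611, 0.0682]
orientation: [3.141, -0.001, 0.326]
force: [-6.7, -3.3, 20.4]
opening: 0.0336
gripper_force: 60.0
```

```bash
python3 -m creep '[[[0,0,0,0,1],[0,0,0,0,1],[0,0,0,0,1],[0,0,0,0,1],[0,0,0,0,1],[0,0,0,0,1]]]'
python3 - <<'E'
from h import *
s=get_image("scene")[:,:,::-1].copy();cv2.imwrite("pics/scene7.png",s)
cv2.imwrite("pics/c9.png",crop(s,361,230,57,65,9));print(r.read_state()["wrist_torque"])
E
```

```text
clock: 8.75
position: [0.5456, 0.1611, 0.0682]
orientation: [3.141, -0.001, 0.326]
force: [-6.4, -2.5, 21.7]
opening: 0.0333
gripper_force: 60.0
[-0.57173527  1.41060885 -0.03721839]
```

View pics/c9.png

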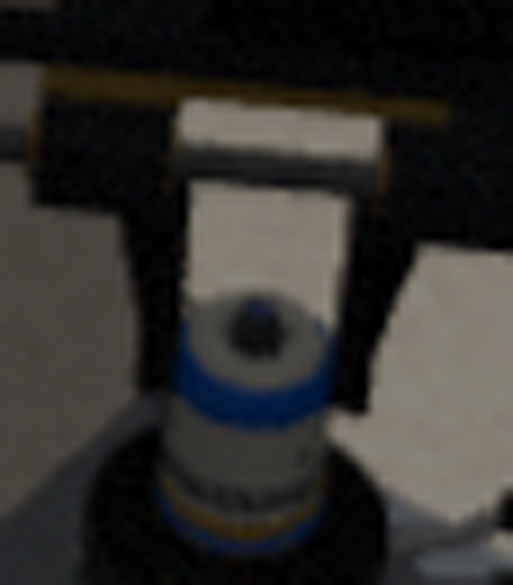

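The barrel is home. TCP height puts its underside at 0.0619 m (shoulder 0.062 m), it is upright and still, and it presses on the brass with about 12 N beyond the spring.

```bash
python3 -c "from plant import r; print(r.job_done())"
```

```text
the job is handed in; nothing more can be done
None
```

I fitted the blue-banded barrel over the lens cell, pressed it home on the brass shoulder at about 12 N beyond the spring, and handed the job in with the gripper still holding it; the verdict was not shown.

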